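# Clip a slide holder onto the viewing stage

## Robot

A 6-joint arm with a two-finger parallel gripper is mounted at the origin on the work surface. World frame = base frame: x ahead of the robot, y to its left, z up, the work surface at z = 0. Lengths are in m, angles in degrees, forces in N, time in s.
With the tool pointing down it reaches from about 0.25 to 0.725 m from the base axis. Payload 9.7 kg.
Tool frame: the origin (TCP) lies between the finger pads; the fingertips stand 19 mm ahead of it and the grasp point (between the pads) is the TCP; x points along the fingers, y is the direction in which the jaws open and shut, and the axes are right-handed (so a half turn about x gives the same grasp; the last joint's range is limited). The gripper opens to 85 mm and grips with 20 to 120 N. Pads are 22 mm wide; open, the fingers measure 114 mm over their backs; the gripper's body (76 mm by 85 mm) begins 54 mm behind the grasp point. The pads swing forward as they close: fully open they stand 13 mm farther back than shut.
Start: joints at [-70.76, 4.979, 10.078, 95.1, 0, 90], TCP at [0.181, -0.519, 0.25] pointing down, gripper open.
Joint ranges: [-179.16, 179.16], [-48.56, 103.87], [-65.8, 70.77], [-126.05, 130.52], [-82.76, 87.17], [-180, 180]. Speed limits (degrees/s): [127.2, 127.2, 147.25, 180, 180, 180].

## Interface

Orientations are given as [roll, pitch, yaw] about the fixed x, y, z axes, in that order (R = Rz(yaw) Ry(pitch) Rx(roll)).
In Python, from workcell import bot gives the robot as it stands. The module is installed in compiled form; this text tells all that it offers.
- The arm moves only by the shell command python3 -m handwheel 'ROWS' [FORCE]. ROWS is JSON, a list of rows, each a list of 7 numbers: the turn, a rotation vector about the tool's x, y, z in degrees, then the shift along the tool's x, y, z in m, then the closure, from -1 (fully open) to 1 (shut), so that 0 is half open. In form: [[ax, ay, az, dx, dy, dz, fingers], ...]. A call has 1 to 20 rows; each row is the pose to reach, as a shift and turn from the pose commanded when the call began, along the tool's axes at that moment; what a row does not reach only later rows make up. A row lasts 1/8 s, in which the tool goes at most 62.5 mm and 10.7 degrees, less where a joint would pass 70% of its speed; a pose out of reach is approached as far as the arm can. A call with a gripper value outside its range is refused whole. The fingers move at their own pace and stop on an object; FORCE is the grip in N (left out, the last holds). Time passes only in rows, so rows that repeat a pose let the fingers close. It gives the time, the measured TCP pose, the force and the opening at its end, in the units of the state.
- bot.get_obs(): the state, without advancing time (a new reading comes with each control period).
- bot.camera(name): name is "scene" or "side" or "wrist"; returns a dict with "frame" (400x640x3 uint8, red, green, blue), "fx", "fy", "cx", "cy" (pixels), "k1" (the pictures are not rectified: a ray, as slopes to the right and down, at radius r is drawn at 1 + k1 r^2 times it, then the intrinsics apply), "R" (3x3) and "t" (3): a world point X has camera coordinates R X + t; the wrist camera has in their place "tool_from_camera" (4x4, takes a point from camera to tool coordinates, whose origin is the TCP and whose axes are the tool frame's). Camera axes: x right, y down, z forward; pixel columns grow to the right and rows downward; lengths in m; the calibration is good to about 2 mm. A picture is of the moment at which its call begins: read the wrist's pose just before it. There is no depth.
- bot.job_done(): hands the job in, once; it reports no verdict.
Trained networks look in a picture, given as the dict that the camera call returned (one of the last four; its "shot" number tells which), for a name from the list of things; names that differ only in an ending like _2 or _b are one class to them, and where a whole thing is asked for, a point or a joint stands for the part that bears it (a point fixed in the world has none). Each returns a list of dicts, best first, with "conf" (0 to 1); they miss things now and then, are a little off and sometimes report something else, mostly with a low value. They report only what shows in the picture. A call takes as long as a camera call. They do not tell look-alikes from the thing itself.
- bot.look_for(name, picture): "bbox" ([left, top, width, height] as shares, 0 to 1, of the picture: columns of its width, rows of its height, round what is visible of it).
- bot.tip_of(name, picture): "centre" ([column, row] as shares, 0 to 1, of the picture: columns of its width, rows of its height: a listed point, or the origin of a listed thing).
The state is a dict: "time": time; "q": joint angles; "qd": joint speeds; "joint_efforts": joint torques, N m; "ee_pos": TCP position; "tcp_rot": TCP orientation; "wrist_force": force on the tool from outside, world axes, zero at the start; "torque": the same for the moment, N m; "opening": finger opening in m.
Only numpy, scipy, OpenCV 4.12 (cv2) and the standard library are available. Lean on these libraries where they do the work, as an engineer would, in place of code of your own. Each camera call takes 0.05 s, during which the arm holds its last target.

## Task

With one fingertip press down the long bar of the stage's spring clip and hold it down, while the other fingertip pushes the slide holder along its channel by the upright lip, beneath the raised jaw, until it is fully home against the end stop. Then let the bar come up so that the jaw clamps the holder, and take the hand clear. Do not grasp or lift the holder, and leave the vials, bottle and dish alone.

Things in the scene. Friction and masses are not known exactly. Their poses are not given: they have to be found in the camera images.
- station: Viewing stage: aluminium base 210 x 80 mm, fixed. Origin on the bench (z = 0) below the channel's centre line; +x is the way the holder is pushed, +y towards the clip. Deck 30 mm above the bench, x -105..105, y -34..46 mm. Channel 48 mm wide, centred on y = 0, between guides 6 mm thick, 8 mm above the deck; open at x = -105. Clip hinge along x at y = 40, its brackets 18 mm above the deck.
- stop (a point): Foot of the end stop's face, on the deck at the channel's centre line: station x = +80 mm, y = 0, z = 30 mm. The stop is a dark steel bar across the channel, 14 mm above the deck. The round pale window in the deck, 28 mm across, is centred 35 mm before it.
- jaw (a point): Underside of the clip's jaw, over the channel: station x = +55 mm, y = +17 mm. The jaw is 20 mm wide along x, reaches over the guide from the hinge to y = +13 mm and is one rigid rocker with the press bar: pressing the bar down raises it.
- press_bar (a point): Middle of the top of the clip's press bar, outside the base at station y = +66 mm: a round steel bar 12 mm thick, parallel to the channel, straight from station x -84 to +6 mm (this point at x = -39), joined to the hinge by a sheet. Its top is 25 mm above the deck at rest, 20 mm at joint 0.2, 17 mm at 0.3, 12 mm at 0.5.
- clip (a joint): Clip angle, rad: 0 at rest (jaw 5 mm above the deck, blocking the holder), 0.5 bar fully down (hard stop). Above 0.15 the jaw clears the holder; 0.25 to 0.45 is a good hold. The bar may be pressed anywhere along it and a fingertip may slide along it; it takes about 5 N at 0.25 and 8 N at 0.5. Released onto the holder it rests at about 0.13.
- holder: Grey slide holder, loose in the channel: plate 70 (x) x 44 (y) x 8 mm, about 90 g, a glass slide on top, and an upright lip 5 mm thick, 40 mm wide along its rear (-x) edge, rising 30 mm above its underside; the lip's rear face is at x = -35 mm. Origin at the centre of its underside; +x is its front, towards the stop. Home: front against the stop, origin at station x = +45 mm.
- vial_a: Bystander: sample vial with a black cap, 26 mm across, 58 mm tall; origin under its centre.
- vial_b: Bystander: a second vial of the same kind.
- bottle: Bystander: white plastic bottle, 56 mm across, 95 mm tall; origin under its centre.
- dish: Bystander: closed flat round dish, 90 mm across, 12 mm tall; origin under its centre.
There are look-alikes about, which are no part of the job. Of the things that look like the holder, the smallest one is meant.

How it is judged:
By the outcome, as a careful person would: the job done as asked, in the order asked, and still so for the second after the job is handed in, with the robot touching nothing.
It also fails if it takes over 45 s, if anything falls off the work surface, if the arm or the gripper's body presses on something with over 40 N, if the wrist force passes 120 N, or if a joint passes its speed limit or range.

## Working session

There is one attempt and no reset: what is moved stays moved. The work goes in short steps, Python scripts to look and compute and a shell command to move; the robot and the scene stay as the last step left them, time stands still between calls to the robot, and variables do not carry over. Pictures are saved under pics/ and viewed, and the job is handed in when it is done.

```bash
mkdir -p pics; ls
python3 - <<'E'
from workcell import bot
import cv2
o=bot.get_obs(); print(o)
for n in ["scene","side","wrist"]:
    c=bot.camera(n); cv2.imwrite(f"pics/{n}0.png",c["frame"][:,:,::-1])
    print(n,{k:v for k,v in c.items() if k!="frame"})
    for t in (["station","holder","stop","press_bar","jaw"]):
        print(t,bot.look_for(t,c)[:4] if t!="stop" else "", bot.tip_of(t,c)[:4])
E
```

```text
pics
{'time': 0.0, 'q': array([-7.07597891e+01,  5.01154615e+00,  1.00348804e+01,  9.50993179e+01,
        7.35092192e-04,  9.00000697e+01]), 'qd': array([-0.01455832, -0.05702884,  0.00074167,  0.01841098, -0.00307871,
       -0.02573185]), 'joint_efforts': array([-3.88644157e-04, -5.20388818e+01,  4.64800429e+01,  1.65509270e-02,
       -1.21849653e-04, -2.89072148e-05]), 'ee_pos': array([ 0.18117869, -0.51909066,  0.24958259]), 'tcp_rot': array([-90.55421241,  89.92401286, 108.68592838]), 'wrist_force': array([-0.13821122,  0.55585661, -0.20087346]), 'torque': array([0.00616305, 0.01407604, 0.02276685]), 'opening': 0.08532159345403181}
scene {'fx': 380.217595216208, 'fy': 380.217595216208, 'cx': 321.96393003447054, 'cy': 196.83765423894562, 'k1': -0.08563912916768329, 'R': array([[ 0.12555335,  0.9920856 ,  0.00158959],
       [ 0.66381307, -0.08281787, -0.743299  ],
       [-0.73728459,  0.09437887, -0.66895745]]), 't': array([-0.08050141, -0.3339606 ,  1.16979487]), 'shot': 1}
station [{'bbox': [0.4505, 0.4235, 0.1627, 0.2485], 'conf': 0.98}] [{'centre': [0.5297, 0.5837], 'conf'
[... 1580 characters left out ...]
.4658], 'conf': 0.92}]
jaw [{'bbox': [0.4167, 0.428, 0.1045, 0.1045], 'conf': 0.73}] [{'centre': [0.5111, 0.4558], 'conf': 0.59}]
wrist {'fx': 318.1396175406647, 'fy': 318.1396175406647, 'cx': 319.4958158904933, 'cy': 201.94661078315326, 'k1': -0.05168839228770947, 'tool_from_camera': array([[-3.15215458e-04, -3.06527317e-01,  9.51861810e-01,
        -1.24171237e-01],
       [ 9.99999939e-01,  4.75232921e-05,  3.46460613e-04,
        -3.58670420e-04],
       [-1.51435249e-04,  9.51861861e-01,  3.06527284e-01,
        -7.89550413e-02],
       [ 0.00000000e+00,  0.00000000e+00,  0.00000000e+00,
         1.00000000e+00]]), 'shot': 3}
station [] []
holder [] []
stop  []
press_bar [] []
jaw [] []
```

View pics/scene0.png

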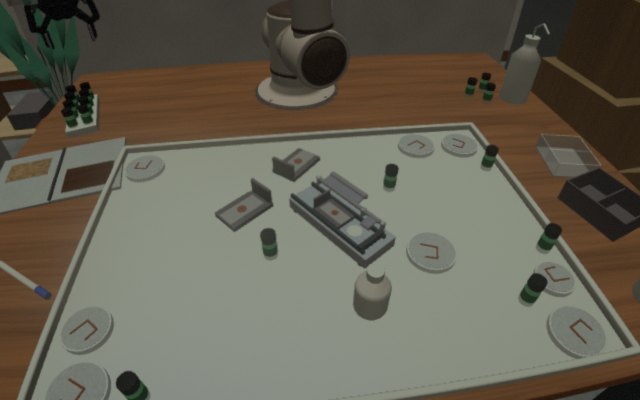

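View pics/side0.png

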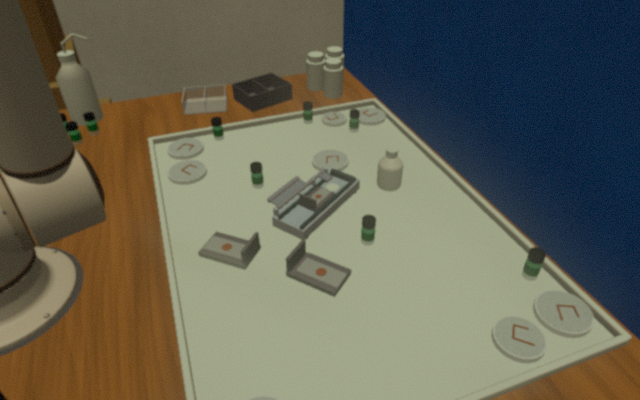

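Run:
```python
import cv2
a=cv2.imread("pics/scene0.png")[140:280,200:410]
cv2.imwrite("pics/scene0c.png",cv2.resize(a,None,fx=3.8,fy=3.8,interpolation=cv2.INTER_CUBIC))
a=cv2.imread("pics/side0.png")[150:310,190:380]
cv2.imwrite("pics/side0c.png",cv2.resize(a,None,fx=3.7,fy=3.7,interpolation=cv2.INTER_CUBIC))
```

```text
(no output)
```

View pics/scene0c.png

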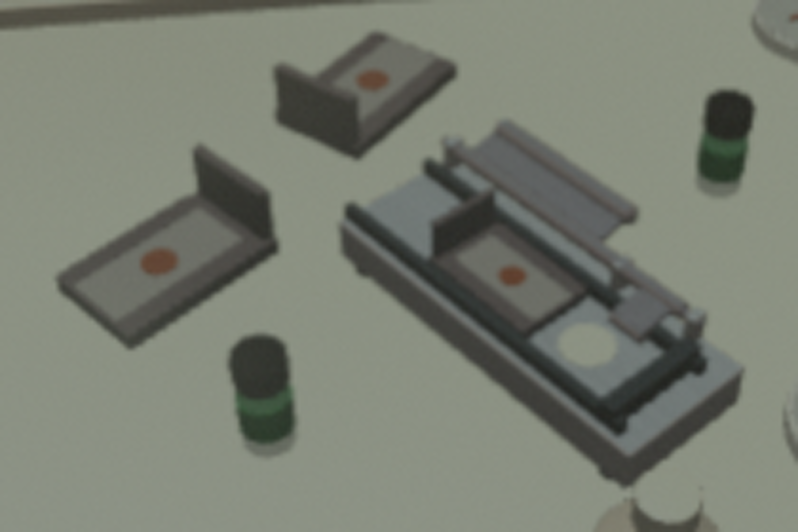

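View pics/side0c.png

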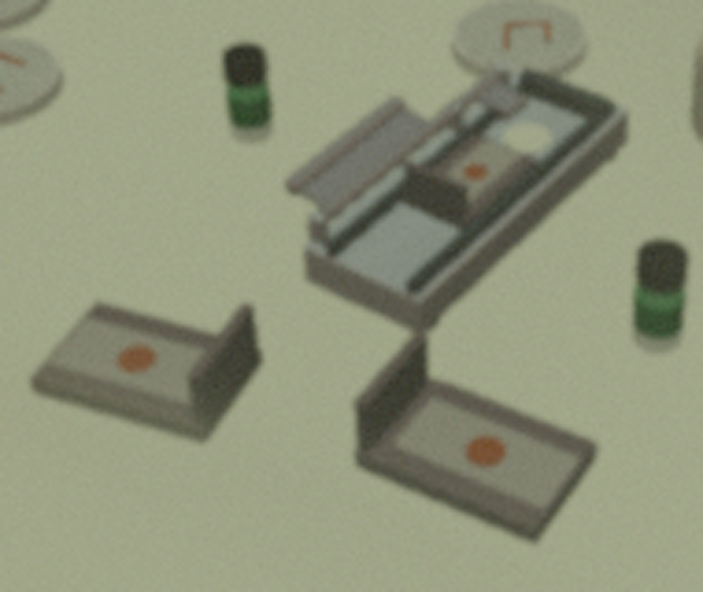

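The holder-like things, by scene pixel: (245,207) large and loose on the mat, (296,162) medium and loose on the mat, (333,212) in the stage channel. The last is the smallest, and it is the only one narrow enough for the 48 mm channel, so it is the one meant. The crop confirms this. Next I'll fit the stage pose.

```bash
cat > h.py <<'E'
import numpy as np
def proj(c,X):
    P=np.asarray(X)@c["R"].T+c["t"]; s=P[:,:2]/P[:,2:]; r2=(s**2).sum(1,keepdims=True)
    s=s*(1+c["k1"]*r2); return s*[c["fx"],c["fy"]]+[c["cx"],c["cy"]]
def wristcam(c,o):
    from scipy.spatial.transform import Rotation as Ro
    T=np.eye(4);T[:3,:3]=Ro.from_euler('xyz',o["tcp_rot"],degrees=True).as_matrix();T[:3,3]=o["ee_pos"]
    M=np.linalg.inv(T@c["tool_from_camera"]); return dict(c,R=M[:3,:3],t=M[:3,3])
def S(p,L):
    a=p[2];L=np.asarray(L,float)/1000
    return np.c_[p[0]+np.cos(a)*L[:,0]-np.sin(a)*L[:,1],p[1]+np.sin(a)*L[:,0]+np.cos(a)*L[:,1],L[:,2]]
E
python3 - <<'E'
from workcell import bot
from h import *
import cv2
from scipy.optimize import least_squares as LS
cs=bot.camera("scene");cd=bot.camera("side")
A=[[-105,-34,30],[105,-34,30],[105,46,30],[-84,66,49],[6,66,49],[45,0,30]]
a=np.array([[343,222],[627,447],[743,370],[507,125],[635,213],[588,345]])/3.8+[200,140]
B=[[-105,-34,30],[-105,46,30],[105,-34,30],[-84,66,49],[6,66,49],[45,0,30]]
b=np.array([[425,312],[310,252],[625,113],[292,187],[398,102],[527,137]])/3.7+[190,150]
f=lambda p:np.r_[(proj(cs,S(p,A))-a).ravel(),(proj(cd,S(p,B))-b).ravel()]
best=min((LS(f,[.45,0,y],loss='soft_l1') for y in np.arange(0,6.28,.8)),key=lambda r:r.cost)
p=best.x; print(p[:2],np.degrees(p[2])); print(f(p).reshape(-1,2).round(1).tolist())
# holder: unknown x; lip top corners
h=lambda u,dy=0:S(p,[[u,0,30]])
# orange dot/slide origin + lip top ends  (scene (434,233)->(492,192) crop)
LA=np.array([[434,228],[492,193]])/3.8+[200,140]; LB=np.array([[463,183],[410,165]])/3.7+[190,150]
g=lambda u:np.r_[(proj(cs,S(p,[[u[0]-32.5,-20,60],[u[0]-32.5,20,60]]))-LA).ravel(),(proj(cd,S(p,[[u[0]-35,-20,60],[u[0]-35,20,60]]))-LB).ravel()]
r=LS(g,[-10.]);print("holder x",r.x,g(r.x).round(1))
ov=[[x,y,30] for x in(-105,105) for y in(-34,46)]+[[-84,66,55],[6,66,55],[80,-24,44],[80,24,44],[r.x[0],0,38],[r.x[0]-35,-20,60],[r.x[0]-35,20,60]]
for n,c,(x0,y0,w,hh) in(("scene",cs,(200,140,210,140)),("side",cd,(240,150,140,110))):
    k=3.8 if n=="scene" else 5
    im=cv2.resize(np.ascontiguousarray(c["frame"][y0:y0+hh,x0:x0+w,::-1]),None,fx=k,fy=k)
    for q in (proj(c,S(p,ov))-[x0,y0])*k: cv2.circle(im,tuple(int(v) for v in q),4,(0,0,255),1)
    cv2.imwrite(f"pics/{n}1.png",im)
E
```

```text
[0.59801122 0.03405722] 394.57323636158685
[[-2.0, -1.3], [0.4, 1.9], [0.7, -1.4], [-0.9, 0.7], [-2.6, -0.6], [-0.5, -0.6], [-0.8, -3.7], [-1.9, -2.6], [2.0, -2.0], [1.3, -1.3], [-0.3, 0.5], [0.5, -0.4]]
holder x [-9.36789423] [ 0.  -1.2  0.6 -1.4  1.1  0.2 -0.7 -1.7]
```

View pics/scene1.png

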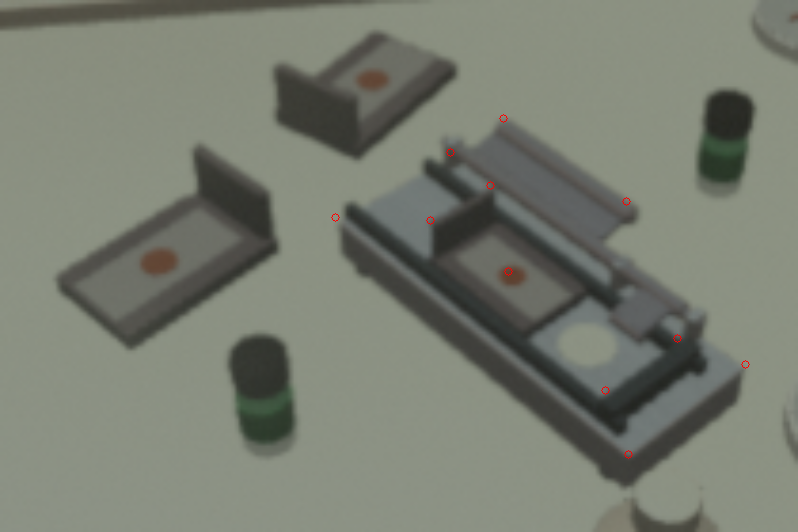

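View pics/side1.png

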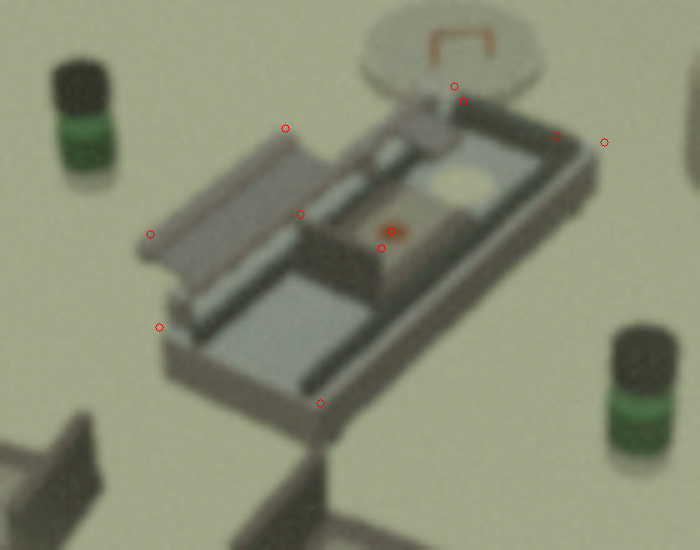

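```bash
cat >> h.py <<'E'
from scipy.spatial.transform import Rotation as Ro
def plan(o,p,u,zt,zdir=1):
    """tool-frame turn and shift from current measured pose to: TCP over station (u[0],u[1]) at height zt, x down, z along zdir*station x"""
    R0=Ro.from_euler('xyz',o["tcp_rot"],degrees=True)
    c,s=np.cos(p[2]),np.sin(p[2]); z=np.array([c,s,0])*zdir; x=np.array([0,0,-1.]); y=np.cross(z,x)
    R1=Ro.from_matrix(np.c_[x,y,z]); T=S(p,[[u[0],u[1],0]])[0]; T[2]=zt
    return (R0.inv()*R1).as_rotvec(degrees=True), R0.inv().apply(T-o["ee_pos"]), T
E
python3 - <<'E'
from workcell import bot
from h import *
o=bot.get_obs(); R0=Ro.from_euler('xyz',o["tcp_rot"],degrees=True).as_matrix(); print(R0.round(3))
p=[.598,.034,np.radians(34.57)]
for d in(1,-1):
  for u in ([-60,33],[-5,33]): print(d,u,*[v.round(4) for v in plan(o,p,u,.25,d)])
E
```

```text
[[ 0.     0.329 -0.944]
 [ 0.    -0.944 -0.329]
 [-1.    -0.    -0.   ]]
1 [-60, 33] [1.646677e+02 3.000000e-04 1.100000e-03] [ 3.000e-04 -4.010e-01 -5.092e-01] [0.5299 0.0271 0.25  ]
1 [-5, 33] [1.646677e+02 3.000000e-04 1.100000e-03] [ 3.000e-04 -4.156e-01 -5.622e-01] [0.5752 0.0583 0.25  ]
-1 [-60, 33] [-1.53323e+01 -8.00000e-04  2.00000e-04] [ 3.000e-04 -4.010e-01 -5.092e-01] [0.5299 0.0271 0.25  ]
-1 [-5, 33] [-1.53323e+01 -8.00000e-04  2.00000e-04] [ 3.000e-04 -4.156e-01 -5.622e-01] [0.5752 0.0583 0.25  ]
```

```bash
python3 -m handwheel '[[-15.3,0,0,0,-0.41,-0.54,-0.22],[-15.3,0,0,0,-0.41,-0.54,-0.22],[-15.3,0,0,0,-0.41,-0.54,-0.22],[-15.3,0,0,0,-0.41,-0.54,-0.22],[-15.3,0,0,0,-0.41,-0.54,-0.22],[-15.3,0,0,0,-0.41,-0.54,-0.22],[-15.3,0,0,0,-0.41,-0.54,-0.22],[-15.3,0,0,0,-0.41,-0.54,-0.22],[-15.3,0,0,0,-0.41,-0.54,-0.22],[-15.3,0,0,0,-0.41,-0.54,-0.22],[-15.3,0,0,0,-0.41,-0.54,-0.22],[-15.3,0,0,0,-0.41,-0.54,-0.22],[-15.3,0,0,0,-0.41,-0.54,-0.22],[-15.3,0,0,0,-0.41,-0.54,-0.22]]' 20
python3 - <<'E'
from workcell import bot
from h import *
import cv2,pickle
o=bot.get_obs();c=bot.camera("wrist"); print(o["q"].round(1),o["ee_pos"],o["tcp_rot"],o["opening"])
pickle.dump((o,c),open("w1.pkl","wb"))
cv2.imwrite("pics/w1.png",c["frame"][:,:,::-1])
E
```

```text
time: 3.35
ee_pos: [0.5556, 0.0448, 0.2507]
tcp_rot: [133.8, 90.0, -11.8]
wrist_force: [-0.4, -0.7, -0.6]
opening: 0.052
[  4.6   6.   11.2  95.2  -0.  150.1] [0.55558795 0.04478768 0.25070118] [133.75852451  89.97257821 -11.7730135 ] 0.05197231527397124
```

View pics/w1.png

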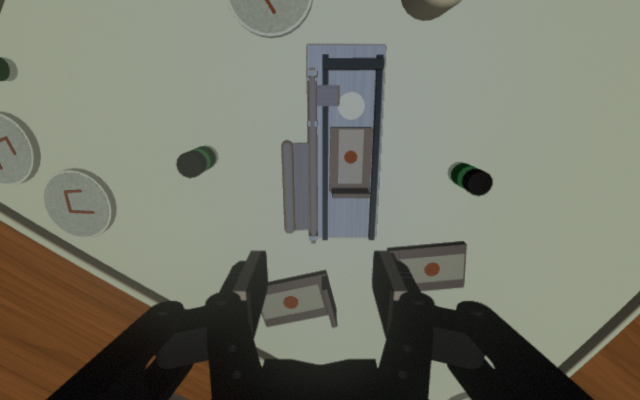

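Run:
```python
import cv2
a=cv2.imread("pics/w1.png")[35:250,270:400]
a=cv2.resize(a,None,fx=5,fy=5,interpolation=cv2.INTER_CUBIC)
cv2.imwrite("pics/w1a.png",a[:540]);cv2.imwrite("pics/w1b.png",a[535:])
```

```text
(no output)
```

View pics/w1a.png

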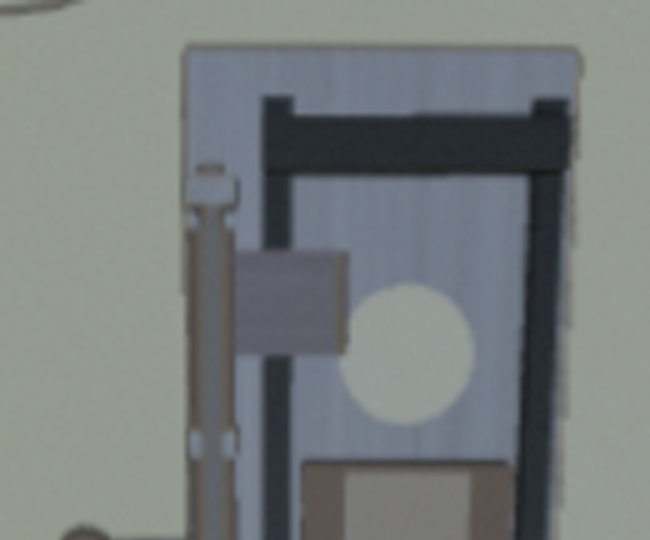

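View pics/w1b.png

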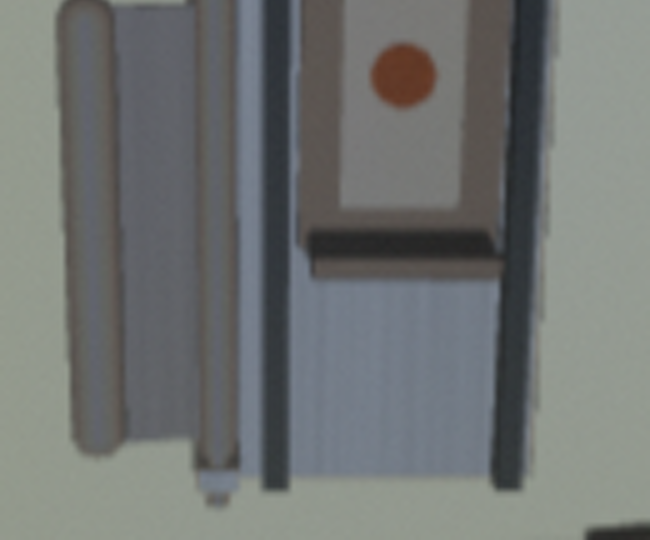

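Run:
```python
from h import *
import pickle
from scipy.optimize import least_squares as LS
o,c=pickle.load(open("w1.pkl","rb")); w=wristcam(c,o)
A=[[105,46,30],[105,-34,30],[45,0,30],[6,66,49],[-84,66,49],[-105,24,38],[-105,-24,38],[80,0,44]]
a=np.array([[185,46],[580,47],[408,353],[85,533],[97,991],[289,1025],[495,1025],[410,175]])/5+[270,35]
f=lambda p:(proj(w,S(p,A))-a).ravel()
r=LS(f,[.598,.034,.603]);p=r.x;print(p,np.degrees(p[2]),f(p).reshape(-1,2).round(1).tolist())
L=np.array([[313,813],[503,813],[311,793],[498,793],[305,996-2000]])[:4]/5+[270,35]
g=lambda u:(proj(w,S(p,[[u[0]-35,20+u[1],60],[u[0]-35,-20+u[1],60],[u[0]-30,20+u[1],60],[u[0]-30,-20+u[1],60]]))-L).ravel()
r=LS(g,[-9.,0]);print("holder",r.x,g(r.x).round(1))
np.save("p.npy",p)
T=lambda X:Ro.from_euler('xyz',o["tcp_rot"],degrees=True).inv().apply(X-o["ee_pos"])
for u in([-70,33],[-60,33],[0,33]):print(u,plan(o,p,u,.25,-1))
```

```text
[0.59739123 0.03360893 0.60488735] 34.65749248313766 [[-1.0, -0.4], [0.4, -0.5], [-0.7, 0.4], [0.1, 4.6], [0.4, -5.2], [-0.3, 1.0], [-0.2, 0.8], [1.1, -0.9]]
holder [-11.08668894   0.2403348 ] [-0.7  0.4 -0.1  0.3 -0.3 -0.2  1.1 -0.4]
[-70, 33] (array([-0.18903048, -0.01893278, -0.01983696]), array([0.00068733, 0.00010574, 0.04197116]), array([0.52104551, 0.02094675, 0.25      ]))
[-60, 33] (array([-0.18903048, -0.01893278, -0.01983696]), array([6.90623692e-04, 7.27497540e-05, 3.19712146e-02]), array([0.52927117, 0.02663344, 0.25      ]))
[0, 33] (array([-0.18903048, -0.01893278, -0.01983696]), array([ 0.00071042, -0.00012521, -0.02802846]), array([0.57862514, 0.06075361, 0.25      ]))
```

```bash
python3 -m handwheel '[[0,0,0,0,0,0.038,-0.22],[0,0,0,0.04,0,0.038,-0.22],[0,0,0,0.08,0,0.038,-0.22],[0,0,0,0.12,0,0.038,-0.22],[0,0,0,0.145,0,0.038,-0.22],[0,0,0,0.160,0,0.038,-0.22],[0,0,0,0.160,0,0.038,-0.22],[0,0,0,0.160,0,0.038,-0.22]]'
python3 - <<'E'
from workcell import bot
from h import *
import cv2
p=np.load("p.npy")
o=bot.get_obs();print(plan(o,p,[-66,33],.09,-1))
c=bot.camera("wrist");w=wristcam(c,o);im=np.ascontiguousarray(c["frame"][:,:,::-1])
cv2.imwrite("pics/w2.png",im)
c=bot.camera("side");cv2.imwrite("pics/s2.png",cv2.resize(c["frame"][120:280,220:420,::-1],None,fx=3.7,fy=3.7,interpolation=cv2.INTER_CUBIC))
c=bot.camera("scene");cv2.imwrite("pics/c2.png",cv2.resize(c["frame"][120:280,240:440,::-1],None,fx=3.7,fy=3.7,interpolation=cv2.INTER_CUBIC))
E
```

```text
time: 4.4
ee_pos: [0.5252, 0.0241, 0.0916]
tcp_rot: [148.7, 89.9, 3.2]
wrist_force: [-0.7, 0.5, -0.8]
opening: 0.052
(array([-0.13685264, -0.08507487, -0.05183884]), array([0.00159761, 0.00018342, 0.00121619]), array([0.52433578, 0.02322143, 0.09      ]))
```

View pics/w2.png

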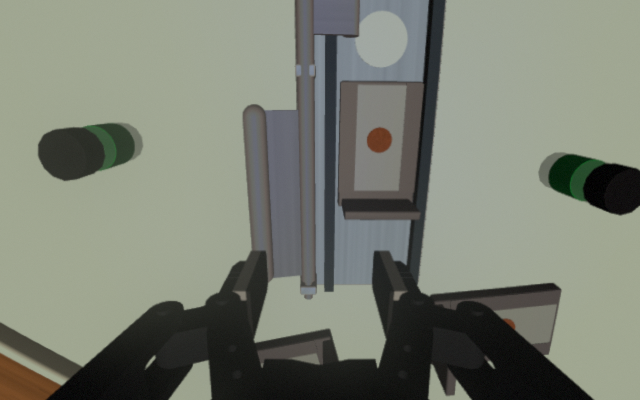

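View pics/s2.png

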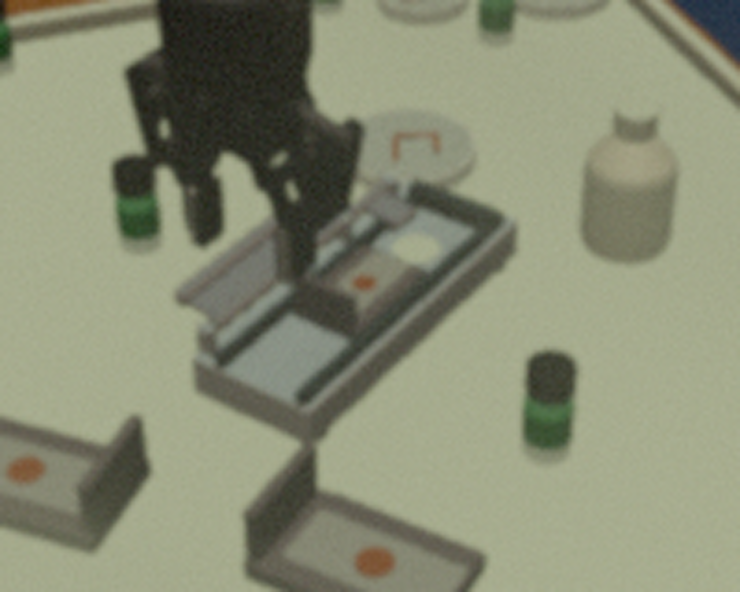

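View pics/c2.png

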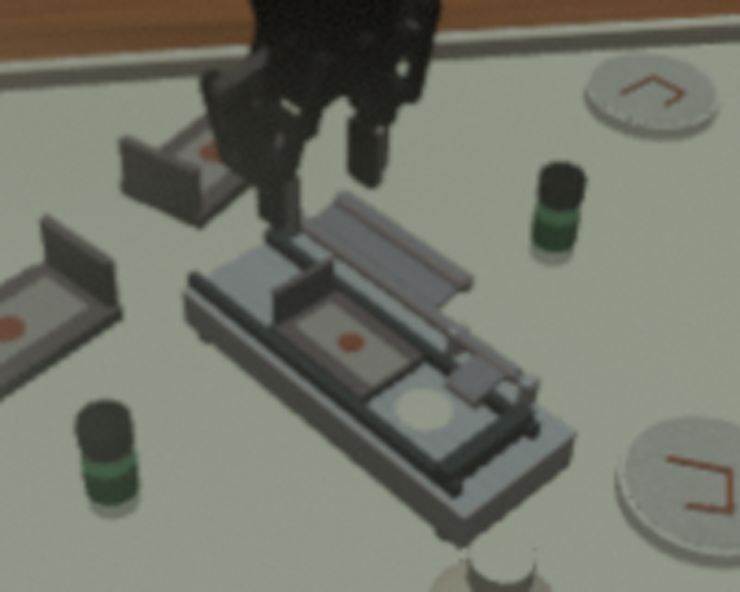

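```bash
python3 -m handwheel '[[0,0,0,0.008,0,0.001,-0.22],[0,0,0,0.014,0,0.001,-0.22],[0,0,0,0.017,0,0.001,-0.22],[0,0,0,0.017,0,0.001,-0.22]]'
python3 -m handwheel '[[0,0,0,0.003,0,0,-0.22],[0,0,0,0.003,0,0,-0.22]]'
python3 -m handwheel '[[0,0,0,0.003,0,0,-0.22],[0,0,0,0.003,0,0,-0.22]]'
```

```text
time: 5.05
ee_pos: [0.5237, 0.0237, 0.0729]
tcp_rot: [-31.4, 90.0, -176.9]
wrist_force: [-0.5, 0.8, 0.7]
opening: 0.0521
time: 5.3
ee_pos: [0.524, 0.0237, 0.0704]
tcp_rot: [165.8, 90.0, 20.4]
wrist_force: [-0.7, 0.1, 1.4]
opening: 0.0523
time: 5.55
ee_pos: [0.5239, 0.0238, 0.0674]
tcp_rot: [-156.1, 90.0, 58.5]
wrist_force: [-0.7, 2.6, 3.3]
opening: 0.0519
```

```bash
cat > look.py <<'E'
import sys,cv2
from workcell import bot
from h import *
n=sys.argv[1];p=np.load("p.npy");o=bot.get_obs()
d=S([0,0,0],[[0,0,0]]);c_,s_=np.cos(p[2]),np.sin(p[2])
rel=o["ee_pos"][:2]-p[:2];F=o["wrist_force"]
print("t",o["time"],"station tcp",(1000*np.array([c_*rel[0]+s_*rel[1],-s_*rel[0]+c_*rel[1],o["ee_pos"][2]])).round(1),"F st",np.round([c_*F[0]+s_*F[1],-s_*F[0]+c_*F[1],F[2]],1),"plan turn",plan(o,p,[0,33],.1,-1)[0].round(2))
k=4
a=bot.camera("side")["frame"][150:250,250:370,::-1];b=bot.camera("scene")["frame"][150:270,280:400,::-1]
cv2.imwrite(f"pics/{n}_s.png",cv2.resize(a,None,fx=6,fy=6,interpolation=cv2.INTER_CUBIC));cv2.imwrite(f"pics/{n}_c.png",cv2.resize(b,None,fx=5,fy=5,interpolation=cv2.INTER_CUBIC))
cv2.imwrite(f"pics/{n}_w.png",bot.camera("wrist")["frame"][:,:,::-1])
E
python3 look.py a
```

```text
t 5.55 station tcp [-66.   33.7  67.4] F st [0.9 2.5 3.3] plan turn [-0.11 -0.03  0.01]
```

View pics/a_s.png

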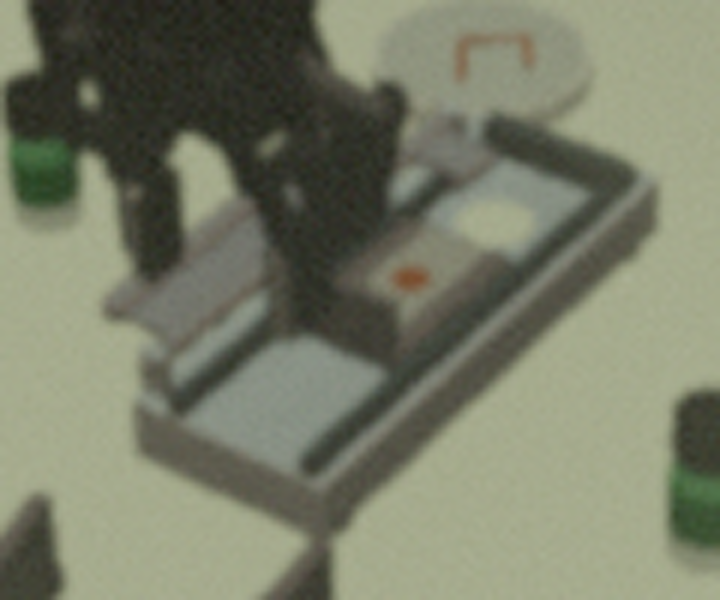

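View pics/a_c.png

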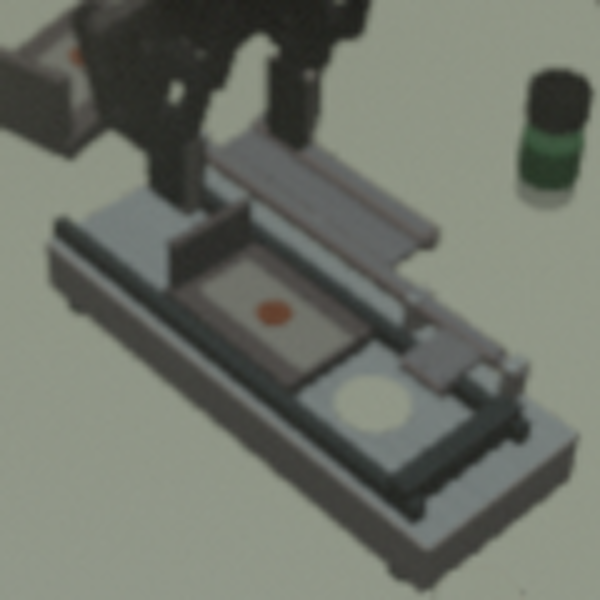

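View pics/a_w.png

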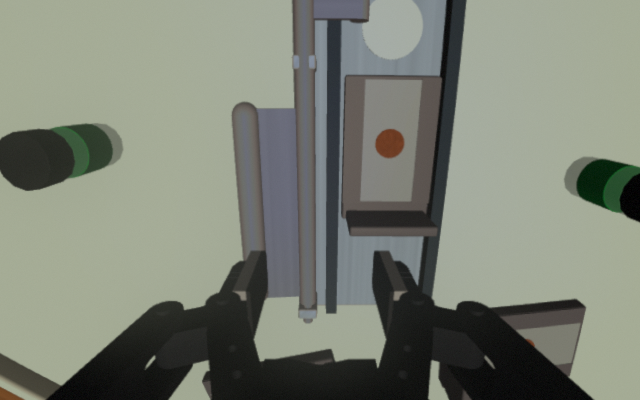

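```bash
python3 -m handwheel '[[0,0,0,0.002,0.001,0,-0.22],[0,0,0,0.004,0.001,0,-0.22],[0,0,0,0.005,0.001,0,-0.22],[0,0,0,0.005,0.001,0,-0.22]]'; python3 look.py b
python3 - <<'E'
import cv2
a=cv2.imread("pics/b_w.png")[0:320,200:480];cv2.imwrite("pics/b_wc.png",cv2.resize(a,None,fx=1.8,fy=1.8))
E
```

```text
time: 6.2
ee_pos: [0.5245, 0.0228, 0.0623]
tcp_rot: [165.0, 90.0, 19.6]
wrist_force: [-0.5, 1.9, 6.1]
opening: 0.052
t 6.2 station tcp [-66.1  32.6  62.3] F st [0.7 1.9 6.1] plan turn [-0.12 -0.01 -0.  ]
```

View pics/b_s.png

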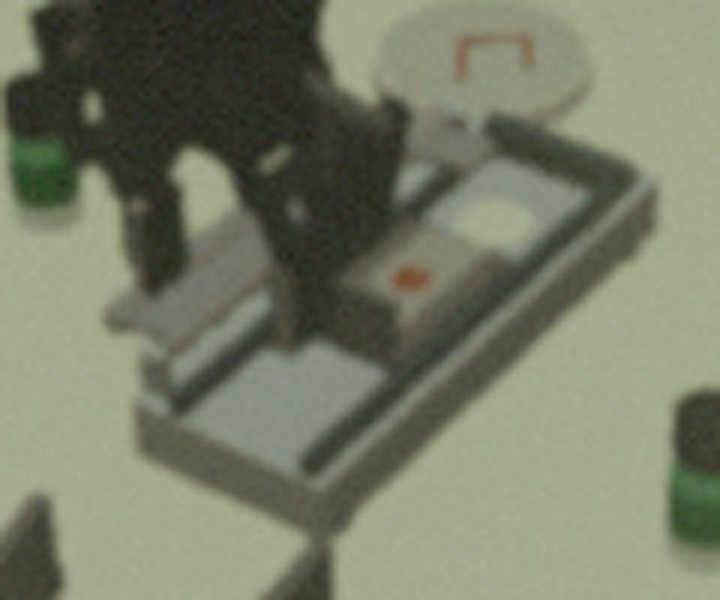

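View pics/b_c.png

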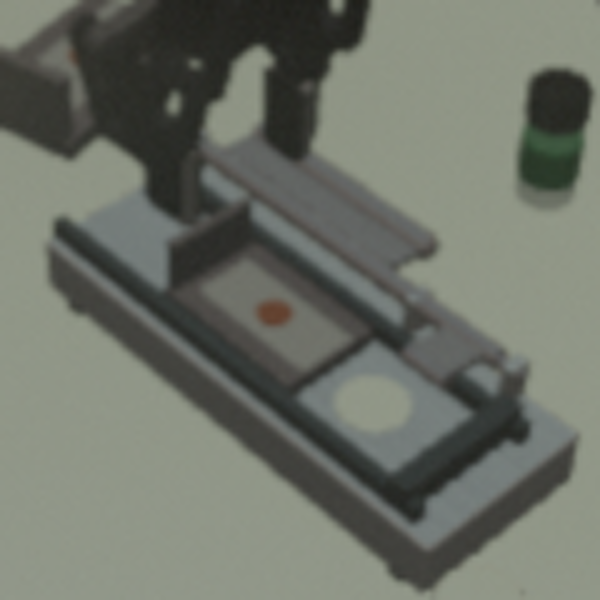

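```bash
python3 -m handwheel '[[0,0,0,0,0,-0.004,-0.22],[0,0,0,0,0,-0.008,-0.22],[0,0,0,0,0,-0.011,-0.22],[0,0,0,0,0,-0.014,-0.22],[0,0,0,0,0,-0.018,-0.22],[0,0,0,0,0,-0.022,-0.22],[0,0,0,0,0,-0.026,-0.22],[0,0,0,0,0,-0.030,-0.22],[0,0,0,0,0,-0.034,-0.22],[0,0,0,0,0,-0.038,-0.22],[0,0,0,0,0,-0.040,-0.22],[0,0,0,0,0,-0.040,-0.22]]'; python3 look.py c
```

```text
time: 7.85
ee_pos: [0.5574, 0.0445, 0.0622]
tcp_rot: [50.0, 89.9, -95.5]
wrist_force: [-0.5, -3.9, 4.5]
opening: 0.0522
t 7.85 station tcp [-26.7  31.8  62.2] F st [-2.7 -2.9  4.5] plan turn [-0.15  0.08 -0.09]
```

View pics/c_c.png

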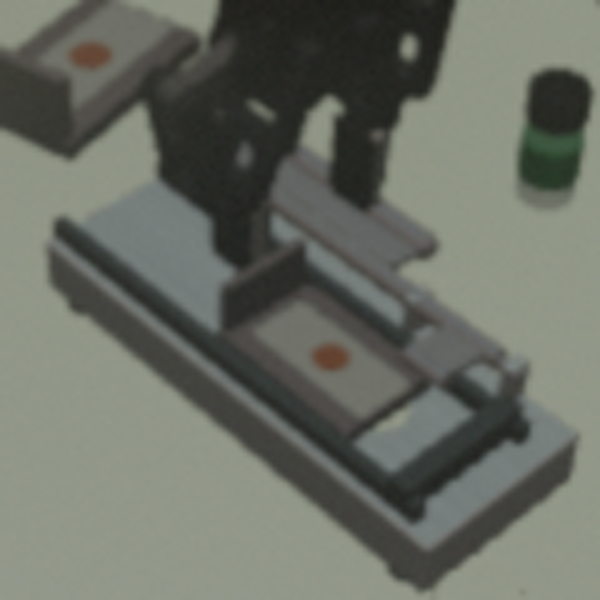

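View pics/c_w.png

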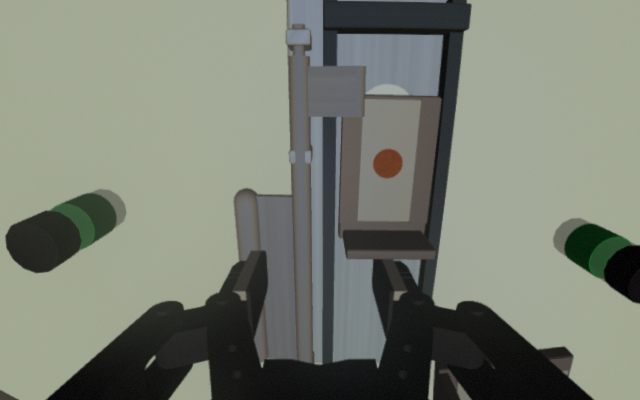

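```bash
python3 -m handwheel '[[0,0,0,0,-0.001,-0.003,-0.22],[0,0,0,0,-0.001,-0.007,-0.22],[0,0,0,0,-0.001,-0.011,-0.22],[0,0,0,0,-0.001,-0.015,-0.22],[0,0,0,0,-0.001,-0.018,-0.22],[0,0,0,0,-0.001,-0.021,-0.22],[0,0,0,0,-0.001,-0.022,-0.22],[0,0,0,0,-0.001,-0.022,-0.22]]'; python3 look.py d
```

```text
time: 9.0
ee_pos: [0.5746, 0.0579, 0.0622]
tcp_rot: [33.3, 89.9, -112.1]
wrist_force: [-2.5, -3.5, 7.1]
opening: 0.0519
t 9.0 station tcp [-4.9 32.9 62.2] F st [-4.  -1.4  7.1] plan turn [-0.15  0.09 -0.06]
```

View pics/d_c.png

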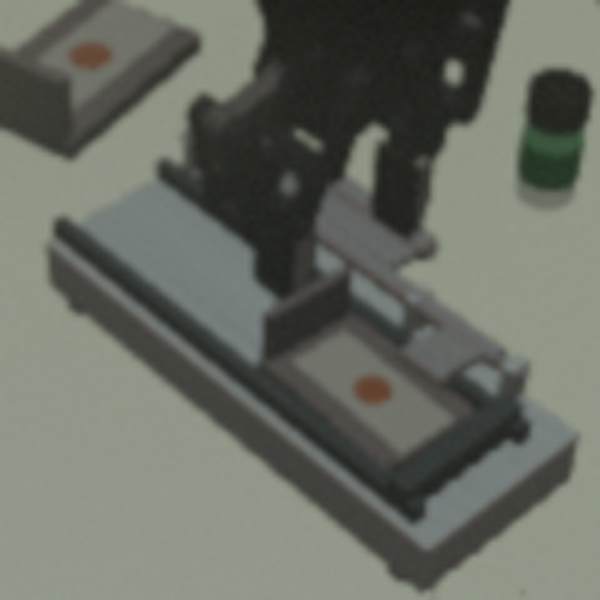

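View pics/d_w.png

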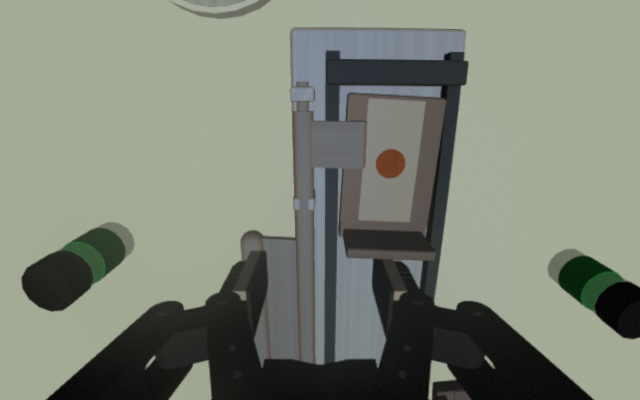

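```bash
python3 -m handwheel '[[0,0,0,0,0,-0.001,-0.22],[0,0,0,0,0,-0.003,-0.22],[0,0,0,0,0,-0.003,-0.22]]';python3 -m handwheel '[[0,0,0,0,0,-0.001,-0.22],[0,0,0,0,0,-0.001,-0.22]]'; python3 -m handwheel '[[0,0,0,0,0,-0.001,-0.22],[0,0,0,0,0,-0.001,-0.22]]'; python3 look.py e
```

```text
time: 9.52
ee_pos: [0.5772, 0.0597, 0.0622]
tcp_rot: [37.2, 89.9, -108.3]
wrist_force: [-2.2, -2.4, 5.9]
opening: 0.0521
time: 9.78
ee_pos: [0.5776, 0.0599, 0.0621]
tcp_rot: [24.0, 89.8, -121.5]
wrist_force: [-5.1, -4.7, 6.8]
opening: 0.0521
time: 10.02
ee_pos: [0.5778, 0.06, 0.0621]
tcp_rot: [15.7, 89.8, -129.8]
wrist_force: [-8.3, -7.7, 9.4]
opening: 0.0518
t 10.025 station tcp [-1.1 32.9 62.1] F st [-11.2  -1.7   9.4] plan turn [-0.2   0.24 -0.07]
```

View pics/e_w.png

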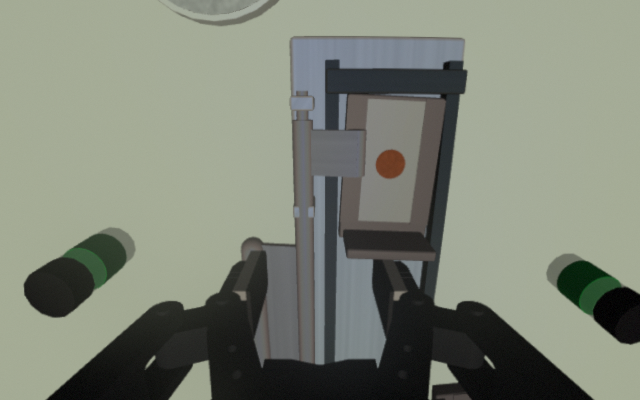

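View pics/e_c.png

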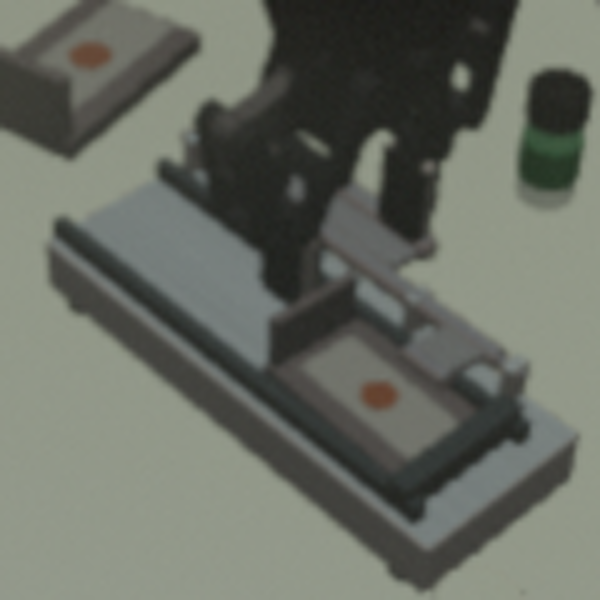

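Run:
```python
import cv2
a=cv2.imread("pics/e_w.png")[55:275,290:480];cv2.imwrite("pics/e_wc.png",cv2.resize(a,None,fx=2.7*1,fy=2.7,interpolation=cv2.INTER_CUBIC))
```

```text
(no output)
```

View pics/e_wc.png

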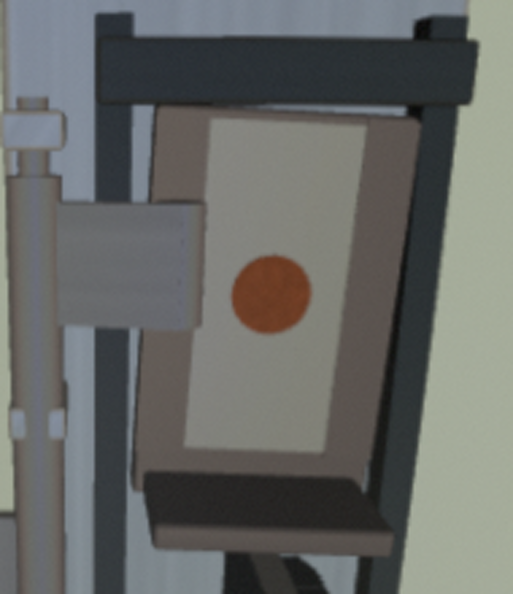

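```bash
python3 -m handwheel '[[0,0,0,0,0.001,0,-0.22],[0,0,0,0,0.002,0,-0.22],[0,0,0,0,0.003,0,-0.22],[0,0,0,0,0.004,0,-0.22],[0,0,0,0,0.004,-0.0005,-0.22],[0,0,0,0,0.004,-0.0005,-0.22]]'; python3 look.py f
python3 - <<'E'
import cv2
a=cv2.imread("pics/f_w.png")[55:275,290:480];cv2.imwrite("pics/f_wc.png",cv2.resize(a,None,fx=2.7*1,fy=2.7,interpolation=cv2.INTER_CUBIC))
E
```

```text
time: 10.92
ee_pos: [0.5802, 0.0575, 0.062]
tcp_rot: [-0.2, 89.8, -145.7]
wrist_force: [-8.8, -4.1, 9.0]
opening: 0.052
t 10.925 station tcp [-0.6 29.4 62. ] F st [-9.6  1.7  9. ] plan turn [-0.18  0.23  0.  ]
```

View pics/f_wc.png

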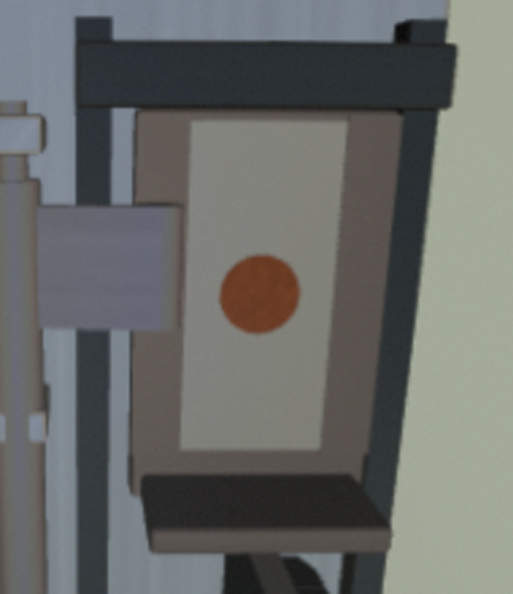

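```bash
python3 -m handwheel '[[0,0,0,0,0,0.001,-0.22],[0,0,0,0,0,0.003,-0.22],[0,0,0,0,0,0.005,-0.22],[0,0,0,0,0,0.005,-0.22]]'; python3 look.py g
python3 - <<'E'
import cv2
a=cv2.imread("pics/g_w.png")[55:275,290:480];cv2.imwrite("pics/g_wc.png",cv2.resize(a,None,fx=2.7*1,fy=2.7,interpolation=cv2.INTER_CUBIC))
E
```

```text
time: 11.58
ee_pos: [0.5783, 0.0553, 0.0626]
tcp_rot: [122.4, 89.9, -23.1]
wrist_force: [4.0, -2.7, 3.3]
opening: 0.052
t 11.575 station tcp [-3.3 28.7 62.6] F st [ 1.8 -4.5  3.3] plan turn [-0.15 -0.06 -0.1 ]
```

View pics/g_wc.png

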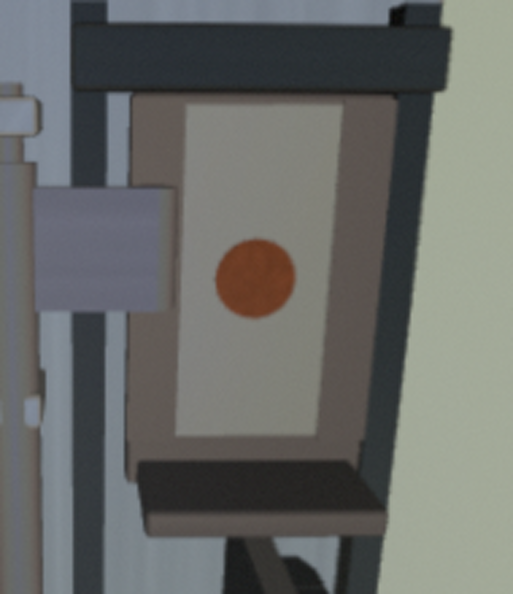

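```bash
python3 -m handwheel '[[0,0,0,0,-0.001,0,-0.22],[0,0,0,0,-0.002,0,-0.22],[0,0,0,0,-0.003,0,-0.22],[0,0,0,-0.002,-0.003,0,-0.22],[0,0,0,-0.004,-0.003,0,-0.22],[0,0,0,-0.006,-0.003,0,-0.22],[0,0,0,-0.009,-0.003,0,-0.22],[0,0,0,-0.015,-0.003,0,-0.22],[0,0,0,-0.03,-0.003,0,-0.22],[0,0,0,-0.06,-0.003,0,-0.22],[0,0,0,-0.10,-0.003,0,-0.22],[0,0,0,-0.14,-0.003,0,-0.22],[0,0,0,-0.14,-0.003,0,-0.22]]'; python3 look.py i
```

```text
time: 13.35
ee_pos: [0.5771, 0.0585, 0.2069]
tcp_rot: [151.9, 89.6, 6.5]
wrist_force: [0.8, 0.0, -0.7]
opening: 0.0518
t 13.35 station tcp [ -2.5  32.  206.9] F st [ 0.7 -0.4 -0.7] plan turn [-0.11 -0.32 -0.17]
```

View pics/i_w.png

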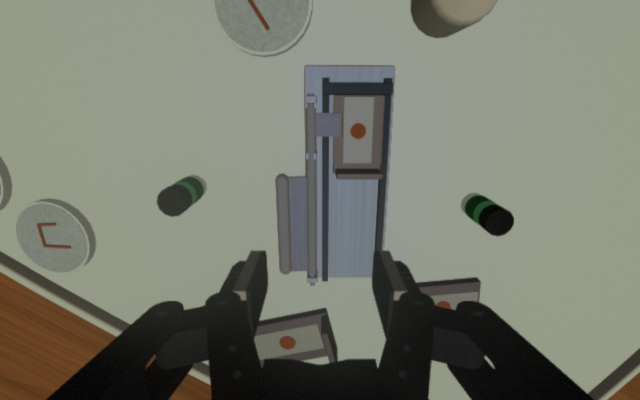

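View pics/i_c.png

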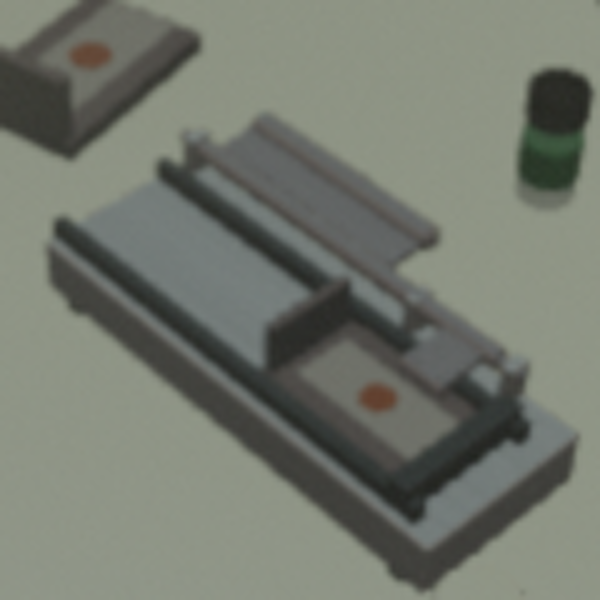

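Run:
```python
import cv2
a=cv2.imread("pics/i_w.png")[20:270,260:440];cv2.imwrite("pics/i_wc.png",cv2.resize(a,None,fx=2.4,fy=2.4,interpolation=cv2.INTER_CUBIC))
```

```text
(no output)
```

View pics/i_wc.png

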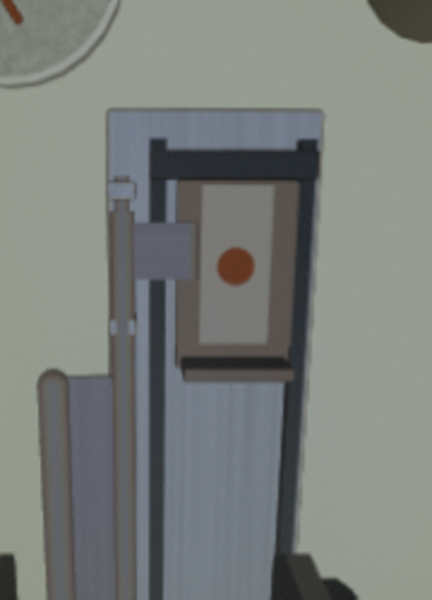

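View pics/i_s.png

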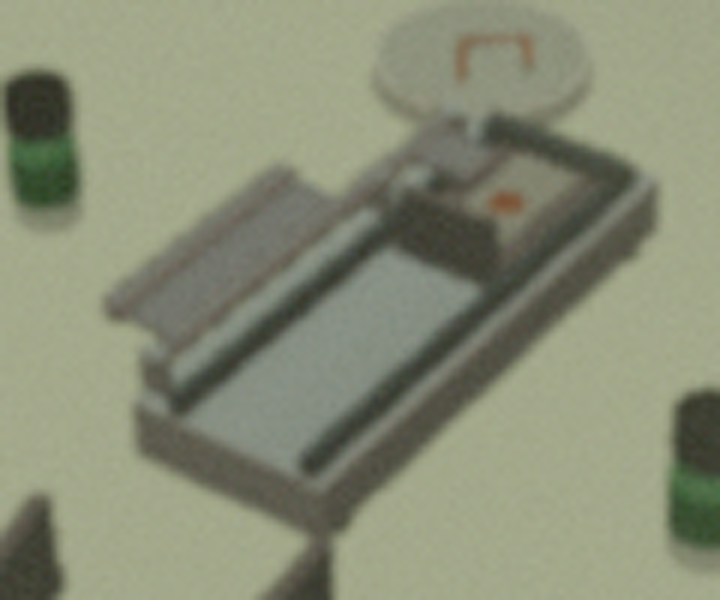

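Run:
```python
from workcell import bot
from h import *
from scipy.optimize import least_squares as LS
p=np.load("p.npy");o=bot.get_obs();w=wristcam(bot.camera("wrist"),o)
L=np.array([[183,381],[293,381]])/2.4+[260,20]
# re-anchor the stage locally on its far edge and the stop
A=[[105,46,30],[105,-34,30],[80,24,44],[80,-24,44]];a=np.array([[107,110],[323,110],[166,180],[300,180]])/2.4+[260,20]
print((proj(w,S(p,A))-a).round(1).tolist())
g=lambda u:(proj(w,S(p,[[u[0]-35,20+u[1],60],[u[0]-35,-20+u[1],60]]))-L).ravel()
r=LS(g,[45.,0]);print(r.x,g(r.x).round(1))
```

```text
[[-0.5, -1.5], [1.7, -1.3], [0.6, -0.9], [1.5, -0.8]]
[45.34873911 -1.29507981] [-0.3  0.   0.3 -0. ]
```

Holder origin measures about x = 45 mm, which is home. The front is flush with the stop, the jaw is on the holder and the hand is clear, so I'm handing in.

```bash
python3 -c "
from workcell import bot
print(bot.job_done())"
```

```text
the job is handed in; nothing more can be done
None
```

The holder is home against the end stop, the jaw is clamped on it, and the hand is clear. I handed the job in at about 13.5 s; no verdict is reported.

- **What I did:** One fingertip held the bar down at about 0.3 rad, judged from how far it had been pressed and about 6 N of force. The other fingertip pushed the holder by its lip until the push force rose to about 11 N.
- **One correction:** The holder first met the stop turned by about 2°. I squared it by sliding the fingertips about 3.5 mm sideways, still holding the bar down and pushing. Then I backed off the lip, let the bar up and lifted away.
- **Last checks:**
  - The holder origin measured x ≈ 45.3 mm against 45 mm for home, good to about 1–2 mm.
  - Its front is flush with the stop in the wrist and scene pictures, and the jaw is down on it.
  - The wrist force was about zero, with the fingertips about 13 cm or more above the stage.
  - The vials, bottle and dish look unmoved in the pictures.
- **Not measured:** The clip angle was not measured directly, either while holding or at the end. I took the clamping from the pictures.

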